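# Unpack the nested care case

## Robot

A 6-joint arm with a two-finger parallel gripper is mounted at the origin on the work surface. World frame = base frame: x ahead of the robot, y to its left, z up, the work surface at z = 0. Lengths are in m, angles in degrees, forces in N, time in s.
With the tool pointing down it reaches from about 0.375 to 0.9 m from the base axis. Payload 3.1 kg.
Tool frame: the origin (TCP) lies on the centre line of the jaws, within the pads' length; the fingertips stand 14 mm ahead of it and the grasp point (between the pads) lies 5 mm behind it (bot.tips_ahead is the distance from the TCP to the fingertips, in m); z points along the fingers, y is the line along which they close (so a half turn about z gives the same grasp; the last joint's range is limited). The gripper opens to 87 mm and grips with 3 to 60 N. Pads are 19 mm wide; open, the fingers measure 117 mm over their backs; the gripper's body (75 mm by 190 mm) begins 51 mm behind the grasp point.
Start: joints at [54.345, 30.224, 82.088, -0, 67.689, -10.227], TCP at [0.268, 0.564, 0.237] pointing down, gripper open.
Joint ranges: [-176.69, 176.69], [-43.24, 126.21], [12.49, 139.97], [-82, 262], [0, 151.66], [-163.58, 163.58]. Speed limits (degrees/s): [159.86, 159.86, 180, 180, 180, 180].

## Interface

Orientations are given as a 3x3 rotation matrix whose columns are the frame's x, y, z axes.
In Python, from rig import bot gives the robot as it stands.
- The arm moves only by the tool play_rows, never from a script. Its argument "moves" is a list that holds one entry, the list of rows, each a list of 6 numbers: the shift along the tool's x, y, z in mm, then the turn, a rotation vector about the tool's x, y, z in rad. A call has 1 to 5 rows; each row shifts and turns the commanded pose from where the row before left it, along the tool's axes as they then stand; what a row does not reach is not made up. A row lasts 1/10 s, in which the tool goes at most 50 mm and 8.59 degrees, less where a joint would pass 70% of its speed; a pose out of reach is approached as far as the arm can. A call with a gripper value outside its range is refused whole. "fingers" is the opening, from -1 (shut) to 1 (fully open), set as the call begins (left out, the last holds). The fingers move at their own pace and stop on an object; the grip force is fixed at half the most. Time passes only in rows, so rows that do not move let the fingers close. It gives the time, the measured TCP pose, the force, the opening and the grip force at its end, in the units of the state.
- bot.read_state(): the state, without advancing time (a new reading comes with each control period).
- bot.capture(name): name is "scene" or "top" or "wrist"; returns a dict with "image" (384x512x3 uint8, blue, green, red), "fx", "fy", "cx", "cy" (pixels), "R" (3x3) and "t" (3): a world point X has camera coordinates R X + t. Camera axes: x right, y down, z forward; pixel columns grow to the right and rows downward; lengths in m; the calibration is good to about 2 mm. A picture is of the moment at which its call begins. There is no depth.
- bot.hand_in(): hands the job in; it is judged then, once.
Trained networks look in a picture, given as the dict that the camera call returned (one of the last four; its "shot" number tells which), for a name from the list of things; names that differ only in an ending like _2 or _b are one class to them, and where a whole thing is asked for, a point or a joint stands for the part that bears it (a point fixed in the world has none). Each returns a list of dicts, best first, with "confidence" (0 to 1); they miss things now and then, are a little off and sometimes report something else, mostly with a low value. They report only what shows in the picture. A call takes as long as a camera call. They do not tell look-alikes from the thing itself.
- bot.search_frame(picture, query): "centre" ([column, row] in pixels, amid what is visible of it).
- bot.silhouettes(picture, query): "pixels" (384x512 bool, what is visible of it) and "centre" ([column, row] in pixels, amid what is visible of it).
- bot.pinpoint(picture, query): "centre" ([column, row] in pixels: a listed point, or the origin of a listed thing).
The state is a dict: "time_s": time; "joint_positions": joint angles; "qvel": joint speeds; "tau": joint torques, N m; "position": TCP position; "tcp_rot": TCP orientation; "force": force on the tool from outside, world axes, zero at the start; "moment": the same for the moment, N m; "opening": opening from 0.0 (shut) to 1.0 (fully open); "grasp_force": force on a finger pad.
Only numpy, scipy, OpenCV 4.12 (cv2) and the standard library are available. Lean on these libraries where they do the work, as an engineer would, in place of code of your own. Each camera call takes 0.05 s, during which the arm holds its last target. There are 200 camera calls.

## Task

Take the packed blue care case apart from the outside in: tip its hinged lid right back so that it stays open, then slide the white tray, with the steel pill tin still in it, out of the open end until it is wholly clear of the case but still flat and wholly on the grey board. Last, take the tin out of the tray and set it down gently, upright, in the middle of the round cork coaster. Leave the lid open and the tray on the board, and do not tip the tin over or disturb the glass, the lotion bottle or the soap bowl.

Things in the scene. Friction and masses are not known exactly. Their poses are not given: they have to be found in the camera images.
- case: Blue case fixed on a grey board. Origin: underside of the board, under the case's middle; z up, -y towards the open end where the tray leaves, +y towards the lid's hinge. Walls 4 mm thick, tops 62 mm above the table; outer x -57.5..57.5, y -72..76 mm; inside 107 mm wide (x), from y = -72 (no wall there) to y = 72 mm. The board is its floor.
- board_spot (a point): Middle of the free part of the grey board outside the case's open end, on its top face, where the tray is to rest: 174 mm to -y of the case's origin, 6 mm above the table. The board, level and 6 mm thick, spans x -66..66 mm and y -275..80 mm of the case's axes.
- lid (a joint): Lid hinge: 0 shut, grows as it opens, 1.57 upright, stop at 1.8 rad (leaning back to +y); stays at any angle (about 2 N upwards at the lip opens it). Blue plate 116 (x) by 154 mm (y), 5 mm thick, with a white lip 70 mm wide (x) in the middle of its -y edge. Just inside that edge a flap (149.5 to 153.5 mm from the hinge) hangs 21 mm below the lid and keeps the tray in while shut.
- lid_hinge (a point): Point on the lid's hinge axis (parallel to the case's x axis), middle of the lid: 76 mm to +y from the case's origin, 64.5 mm above the table.
- lid_lip (a point): Middle of the outer (-y) edge of the white lip, at its underside. With the lid shut it is 62 mm above the table, 187 mm from the hinge axis (111 mm to -y of the case's origin); the lip, 5 mm thick, juts out 33 mm beyond the flap, with free space beneath down to the board. Moves with the lid.
- tray: Loose white tray, outer 100 mm (x) by 138 mm (y), walls and floor 3 mm. Origin: centre of its underside. Side walls and the +y end are 16 mm high; the -y end wall (the one at the open end of the case) is 45 mm high, its inner face at y = -66 mm. Axes as the case's at the start. 110 g. Slides easily on the board.
- tin_center (a point): Centre (half-way up) of the loose stainless pill tin: box 40 mm (x) by 80 mm (y) by 38 mm high (z), about 130 g, closed. It stands in the tray with its centre 15 to 21 mm to +y of the tray's middle, so that there is 40 mm or more free between it and the tray's tall end wall.
- coaster_top (a point): Centre of the top of the round cork coaster, 140 mm across, 6 mm thick, fixed to the table.
- glass: Bystander: drinking glass, 72 mm across, 95 mm high; origin under its middle.
- lotion: Bystander: yellow lotion bottle, 56 mm across, 120 mm high; origin under its middle.
- soap_dish: Bystander: white ceramic soap bowl, 110 mm across, 28 mm high; origin under its middle.
Mind the look-alikes: they are no part of the job. What is shaped like the part that bears coaster_top but red or turquoise is not meant.

How it is judged (in metres and radians):
On the way, in this order (a step that is already met when the one before it is completed fails the run):
1. the lid is tipped right back (beyond 1.45 rad) with the tray still in the case (value of joint lid above 1.45 rad and y of tray in the frame of case above -0.04 m), for 0.2 s.
2. the tray is out of the case, flat on the board, with the tin still in it (y of tray in the frame of case between -0.21 and -0.139 m and angle between tray's own z axis and vertical below 0.05 rad and z of tin_center in the frame of tray below 0.027 m and horizontal distance between tin_center and tray below 0.05 m and value of joint lid above 1.45 rad), for 0.2 s.
At the end, for the whole second after the job is handed in: The lid is open beyond 1.45 rad; the tray is wholly out of the open end (its middle 139 to 210 mm to -y of the case's origin and within 30 mm of the board's centre line), flat on the board; the tin stands upright on the coaster, its centre within 30 mm of the coaster's centre; everything at rest (value of joint lid above 1.45 rad and y of tray in the frame of case between -0.21 and -0.139 m and x of tray in the frame of case between -0.03 and 0.03 m and angle between tray's own z axis and vertical below 0.05 rad and height (world z) of tray below 0.01 m and horizontal distance between tin_center and coaster_top below 0.03 m and z of tin_center in the frame of coaster_top between 0.015 and 0.023 m and angle between tin_center's own z axis and vertical below 0.08 rad and linear speed of each of tin, tray below 0.02 m/s); the robot touches nothing.
It fails at once if the tin is tipped over (more than 0.5 rad) (angle between tin_center's own z axis and vertical above 0.5 rad).
It fails at once if the tin is banged down on the coaster (over 40 N) (contact force between tin and coaster above 40 N).
It fails at once if the glass, the lotion bottle or the soap bowl is moved by more than 30 mm (distance of any of glass, lotion, soap_dish from where it was at the start of the episode above 0.03 m).
It also fails if it takes over 67 s, if anything falls off the work surface, if the arm or the gripper's body presses on something with over 40 N, if the wrist force passes 120 N, or if a joint passes its speed limit or range.

## Working session

There is one attempt and no reset: what is moved stays moved. The work goes in short steps, Python scripts to look and compute and a tool call to move; the robot and the scene stay as the last step left them, time stands still between calls to the robot, and variables do not carry over. Pictures are saved under pics/ and viewed, at most 11 in all, crops included, and the job is handed in when it is done.

Besides the shell and the picture viewer there is one more tool, called after "Request:" as a command line: name --argument value ..., lists and objects as JSON in quotes. play_rows: Moves the arm, as the interface text tells. Its arguments: {"type":"object","properties":{"moves":{"type":"array","items":{"type":"array","items":{"type":"array","items":{"type":"number"}}}},"fingers":{"type":"number"}},"required":["moves"]}

```bash
ls; mkdir -p pics; python3 - <<'E'
from rig import bot
import cv2, numpy as np
s=bot.read_state(); print({k:np.round(v,3).tolist() for k,v in s.items()})
ims=[]
for n in ["scene","top"]:
    p=bot.capture(n); cv2.imwrite(f"pics/{n}0.png",p["image"])
    print(n,p["fx"],np.round(p["R"],3).tolist(),np.round(p["t"],3).tolist())
    for q in ["case","board_spot","lid_hinge","lid_lip","tray","tin_center","coaster_top","glass","lotion","soap_dish"]:
        print(q,[(np.round(d["centre"]).tolist(),round(d["confidence"],2)) for d in bot.pinpoint(p,q)[:4]])
E
```

```text
pics
{'time_s': 0.0, 'joint_positions': [54.346, 30.279, 82.158, 0.002, 67.686, -10.228], 'qvel': [-0.053, -0.091, 0.093, 0.049, 0.047, 0.031], 'tau': [-0.0, -44.005, -17.659, 0.063, 0.058, -0.0], 'position': [0.268, 0.564, 0.236], 'tcp_rot': [[-0.903, 0.429, -0.001], [0.429, 0.903, -0.002], [0.0, -0.002, -1.0]], 'force': [0.807, -0.488, 0.558], 'moment': [0.008, 0.056, 0.022], 'grasp_force': 0.0, 'opening': 1.0}
scene 475.69175717762204 [[0.847, 0.532, 0.017], [0.36, -0.549, -0.754], [-0.392, 0.645, -0.657]] [-0.411, -0.094, 1.797]
case [([305.0, 198.0], 0.72)]
board_spot [([279.0, 222.0], 0.84), ([335.0, 158.0], 0.62), ([308.0, 198.0], 0.29)]
lid_hinge [([318.0, 171.0], 0.86)]
lid_lip [([288.0, 200.0], 0.73)]
tray [([337.0, 160.0], 0.7), ([306.0, 195.0], 0.52), ([200.0, 261.0], 0.3)]
tin_center [([314.0, 144.0], 0.44)]
coaster_top [([204.0, 219.0], 0.98), ([146.0, 292.0], 0.87), ([200.0, 262.0], 0.86), ([142.0, 235.0], 0.75)]
glass [([339.0, 158.0], 0.57), ([289.0, 199.0], 0.38)]
lotion [([314.0, 144.0], 0.86)]
soap_dish [([240.0, 293.0], 0.84)]
top 461.74440985573534 [[-0.036, -0.999, 0.0], [-0.974, 0.035, -0.225], [0.225, -0.008, -0.974]] [0.037, 0.446, 1.358]
case [([210.0, 153.0], 0.72), ([355.0, 137.0], 0.41)]
board_spot [([258.0, 153.0], 0.63)]
lid_hinge [([181.0, 148.0], 0.71)]
lid_lip [([239.0, 148.0], 0.88)]
tray []
tin_center []
coaster_top [([235.0, 232.0], 0.77), ([363.0, 255.0], 0.63), ([301.0, 221.0], 0.63)]
glass [([126.0, 159.0], 0.88)]
lotion [([113.0, 196.0], 0.79)]
soap_dish [([352.0, 137.0], 0.66)]
```

```bash
python3 - <<'E'
import cv2
a=cv2.imread("pics/scene0.png");b=cv2.imread("pics/top0.png")
cv2.imwrite("pics/v1.png",cv2.resize(a,(800,600)));cv2.imwrite("pics/v2.png",cv2.resize(b,(800,600)))
E
```

```text
(no output)
```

View pics/v1.png

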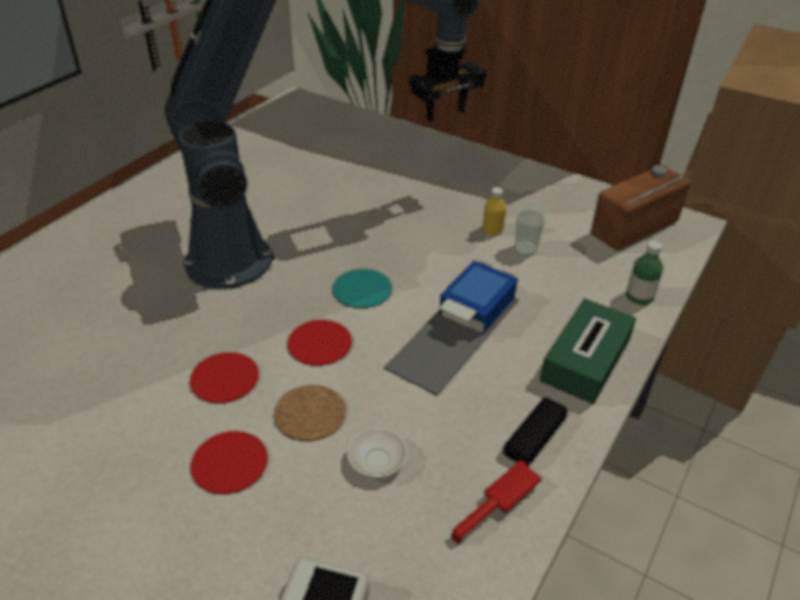

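View pics/v2.png

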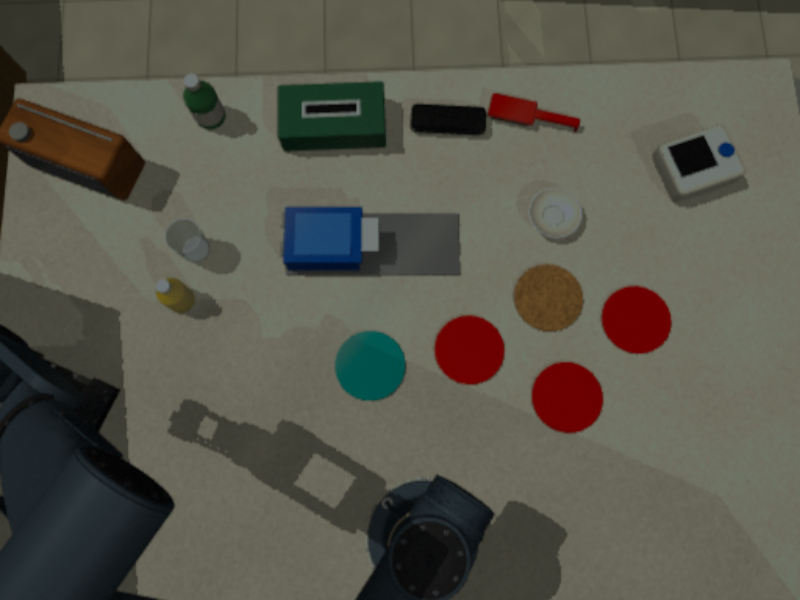

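The scene view shows the blue case at (478,295) with the board's free end at (412,380) and the lip towards it. The cork coaster is at (310,412), next to red and turquoise decoys. In the top view the case is at (323,238), the board runs right to x=461, the cork is at (549,298), the glass at (190,242), the lotion at (175,295) and the bowl at (556,215).

```bash
cat > h.py <<'E'
from rig import bot
import cv2, numpy as np
from scipy.optimize import least_squares
def hit(p,uv,z):
    R=np.array(p["R"]);t=np.array(p["t"]);c=-R.T@t
    d=R.T@np.array([(uv[0]-p["cx"])/p["fx"],(uv[1]-p["cy"])/p["fy"],1]);return c+d*(z-c[2])/d[2]
def proj(p,X):
    c=np.array(p["R"])@X+np.array(p["t"]);return np.array([p["fx"]*c[0]/c[2]+p["cx"],p["fy"]*c[1]/c[2]+p["cy"]])
def W(q,v): # case frame -> world
    c,s=np.cos(q[2]),np.sin(q[2]);return np.array([q[0]+c*v[0]-s*v[1],q[1]+s*v[0]+c*v[1],v[2]])
def fit(obs,q0): # obs: (pic, local point, pixel)
    r=least_squares(lambda q:np.concatenate([proj(p,W(q,v))-uv for p,v,uv in obs]),q0,loss="soft_l1");return r.x,r.fun.round(1)
E
python3 - <<'E'
from h import *
s=bot.capture("scene");t=bot.capture("top");k=.64
H=[0,.076,.0645];L=[0,-.111,.062]
o=[(s,[-.066,-.275,.006],np.array([388,367])*k),(s,[.066,-.275,.006],np.array([437,392])*k),(t,[-.066,-.275,.006],np.array([460,275])*k),(t,[.066,-.275,.006],np.array([460.5,213])*k)]
for p in (s,t):
    o+=[(p,H,bot.pinpoint(p,"lid_hinge")[0]["centre"]),(p,L,bot.pinpoint(p,"lid_lip")[0]["centre"])]
q,f=fit(o,[.6,.05,0]);print(q,f)
m=cv2.inRange(cv2.cvtColor(t["image"],cv2.COLOR_BGR2HSV),(5,70,60),(22,255,255));m[:170]=0;m[215:]=0;m[:,:310]=0;m[:,390:]=0
M=cv2.moments(m,True);print(M["m00"],hit(t,(M["m10"]/M["m00"],M["m01"]/M["m00"]),.006))
m=cv2.inRange(cv2.cvtColor(s["image"],cv2.COLOR_BGR2HSV),(5,70,60),(22,255,255));m[:230]=0;m[295:]=0;m[:,:165]=0;m[:,235:]=0
M=cv2.moments(m,True);print(M["m00"],hit(s,(M["m10"]/M["m00"],M["m01"]/M["m00"]),.006))
for n,z in [("glass",0),("lotion",0),("soap_dish",0)]: print(n,[hit(p,bot.pinpoint(p,n)[0]["centre"],z).round(3) for p in (s,t)])
print(bot.read_state()["time_s"])
E
```

```text
[ 0.58238166  0.17905815 -0.04258984] [-3.8 -1.7 -0.6  0.1 -1.5 -0.7 -2.3 -0.4 -1.   0.8  0.9  1.1 -0.2  0.2
  2.4 -0.4]
1514.0 [ 0.44876116 -0.27223896  0.006     ]
1341.0 [ 0.45421297 -0.27673142  0.006     ]
glass [array([0.588, 0.443, 0.   ]), array([0.576, 0.445, 0.   ])]
lotion [array([0.471, 0.472, 0.   ]), array([0.46 , 0.473, 0.   ])]
soap_dish [array([ 0.619, -0.296,  0.   ]), array([ 0.63 , -0.295,  0.   ])]
1.7
```

```bash
cat >> h.py <<'E'
from scipy.spatial.transform import Rotation as Ro, Slerp
def orient(yaw,pitch=0): # tool y along case x; pitch = tilt of tool z from down towards case +y (deg)
    return Ro.from_euler("z",yaw)*Ro.from_matrix(np.array([[0,1,0],[1,0,0],[0,0,-1.]]))*Ro.from_euler("y",pitch,degrees=True)
def plan(p0,R0,wps):
    """wps: (pos, Rotation, n). prints rounded rows, accumulated"""
    P,R=np.array(p0,float),R0
    rows=[]
    a,A=P,R
    for b,B,n in wps:
        sl=Slerp([0,1],Ro.concatenate([A,B]))
        for i in range(1,n+1):
            T=np.array(a)+(np.array(b)-a)*i/n;S=sl(i/n)
            d=np.round(R.inv().apply(T-P)*1e3);w=np.round((R.inv()*S).as_rotvec(),2)
            P=P+R.apply(d/1e3);R=R*Ro.from_rotvec(w);rows.append(d.astype(int).tolist()+w.tolist())
        a,A=np.array(b),B
    for i in range(0,len(rows),5): print(str(rows[i:i+5]).replace(" ","").replace("-0.0,","0,").replace("0.0,","0,").replace(".0]","]"))
    return P,R
def here():
    s=bot.read_state();return np.array(s["position"]),Ro.from_matrix(s["tcp_rot"])
Q=np.array([.5824,.1791,-.0426])
E
python3 - <<'E'
from h import *
p,R=here()
plan(p,R,[(W(Q,[0,-.16,.27]),orient(Q[2]),18)])
E
```

```text
[[-28,-20,-2,0,0,0.06],[-30,-18,-2,0,0,0.07],[-31,-16,-2,0,0,0.06],[-32,-15,-1,0,0,0.07],[-32,-12,-2,0,0,0.06]]
[[-33,-10,-2,0,0,0.07],[-34,-8,-2,0,0,0.06],[-35,-5,-2,0,0,0.07],[-34,-4,-2,0,0,0.06],[-35,-1,-2,0,0,0.07]]
[[-35,2,-1,0,0,0.06],[-34,3,-2,0,0,0.07],[-35,6,-2,0,0,0.06],[-33,7,-2,0,0,0.07],[-34,11,-2,0,0,0.06]]
[[-32,12,-2,0,0,0.07],[-32,14,-2,0,0,0.06],[-31,16,-1,0,0,0.07]]
```

Request:
play_rows --moves '[[[-28, -20, -2, 0, 0, 0.06], [-30, -18, -2, 0, 0, 0.07], [-31, -16, -2, 0, 0, 0.06], [-32, -15, -1, 0, 0, 0.07], [-32, -12, -2, 0, 0, 0.06]]]'

```text
time_s: 2.2
position: [0.354, 0.4117, 0.2456]
tcp_rot: [[-0.721, 0.693, 0.0], [0.693, 0.721, -0.0], [-0.0, 0.0, -1.0]]
force: [1.2, -0.1, -0.3]
opening: 1.001
grasp_force: 0.0
```

Request:
play_rows --moves '[[[-33, -10, -2, 0, 0, 0.07], [-34, -8, -2, 0, 0, 0.06], [-35, -5, -2, 0, 0, 0.07], [-34, -4, -2, 0, 0, 0.06], [-35, -1, -2, 0, 0, 0.07]]]'

```text
time_s: 2.7
position: [0.4393, 0.2601, 0.2558]
tcp_rot: [[-0.457, 0.89, 0.0], [0.89, 0.457, 0.0], [0.0, 0.0, -1.0]]
force: [0.0, -0.7, -0.6]
opening: 1.0
grasp_force: 0.0
```

Request:
play_rows --moves '[[[-35, 2, -1, 0, 0, 0.06], [-34, 3, -2, 0, 0, 0.07], [-35, 6, -2, 0, 0, 0.06], [-33, 7, -2, 0, 0, 0.07], [-34, 11, -2, 0, 0, 0.06]]]'

```text
time_s: 3.2
position: [0.5252, 0.1087, 0.2648]
tcp_rot: [[-0.154, 0.988, 0.0], [0.988, 0.154, 0.0], [0.0, 0.0, -1.0]]
force: [0.1, -0.1, -0.0]
opening: 0.997
grasp_force: 0.0
```

Request:
play_rows --moves '[[[-32, 12, -2, 0, 0, 0.07], [-32, 14, -2, 0, 0, 0.06], [-31, 16, -1, 0, 0, 0.07], [0, 0, 0, 0, 0, 0]]]' --fingers -1

```text
time_s: 3.6
position: [0.5781, 0.0149, 0.2699]
tcp_rot: [[0.048, 0.999, 0.004], [0.999, -0.048, -0.002], [-0.002, 0.004, -1.0]]
force: [0.1, -0.2, -0.1]
opening: 0.72
grasp_force: 0.0
```

```bash
python3 - <<'E'
from h import *
p,R=here();print(p,R.as_matrix().round(2).tolist(),bot.read_state()["joint_positions"])
w=bot.capture("wrist");cv2.imwrite("pics/w1.png",w["image"])
print("cam",-np.array(w["R"]).T@w["t"],np.round(w["R"],2).tolist())
for n,v in [("case",[0,0,0]),("board_spot",[0,-.174,.006]),("lid_hinge",[0,.076,.0645]),("lid_lip",[0,-.111,.062])]:
    print(n,proj(w,W(Q,v)).round(),[(np.round(d["centre"]).tolist(),round(d["confidence"],2)) for d in bot.pinpoint(w,n)[:3]])
E
```

```text
[0.5780702  0.01490903 0.26987274] [[0.05, 1.0, 0.0], [1.0, -0.05, -0.0], [-0.0, 0.0, -1.0]] [-9.54730629 24.39156557 86.87194763 -0.0882353  68.51846219 -6.75168963]
cam [0.58039552 0.08132216 0.41800211] [[1.0, -0.05, 0.0], [-0.05, -0.97, 0.25], [-0.01, -0.25, -0.97]]
case [257.  36.] [([258.0, 41.0], 0.8)]
board_spot [257. 168.] [([260.0, 170.0], 0.58)]
lid_hinge [256. -62.] []
lid_lip [257. 125.] [([259.0, 128.0], 0.66)]
```

View pics/w1.png

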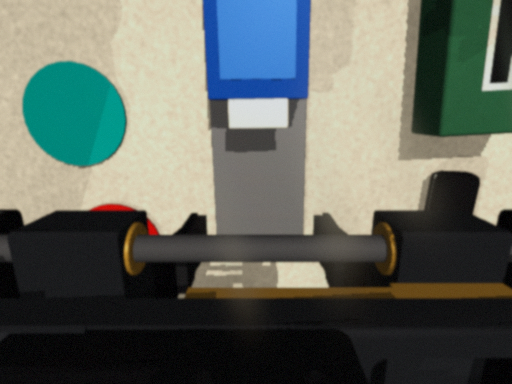

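The wrist view shows the lid's front edge at row 98 (columns 209–309), the white lip edge at row 128 (229–288), and the grey board below it.

```bash
python3 - <<'E'
from h import *
w=bot.capture("wrist")
g=w["image"]
for v in ([-.058,-.078,.067],[.058,-.078,.067],[-.035,-.111,.067],[.035,-.111,.067]): print(proj(w,W(Q,v)).round(1))
o=[(w,[-.058,-.078,.067],(209,98)),(w,[.058,-.078,.067],(309,98)),(w,[-.035,-.111,.067],(229,128)),(w,[.035,-.111,.067],(288,127.5))]
q,f=fit(o,Q);print(q,f)
# wall tips & lip underside z .062; tilt 60 -> tips TCP+14mm
q=np.array([*q[:2],Q[2]])
O=orient(Q[2],62)
def tip(y,z,Oo=O): return W(q,[0,y,z])-Oo.apply([0,0,.014])
p,R=here()
plan(p,R,[(tip(-.17,.15),O,9),(tip(-.15,.04),O,4),(tip(-.097,.04),O,3)])
E
```

```text
[211.  100.4]
[311.8 100.6]
[231.6 129.6]
[291.  129.7]
[ 0.57924826  0.18170994 -0.04026303] [-0.8  0.2  0.2  0.2 -0.  -0.5  0.5  0. ]
[[-2,0,13,0,0.12,0],[-4,0,12,0,0.12,0],[-5,-1,11,0,0.12,0],[-7,0,11,0,0.12,0],[-8,0,10,0,0.12,0]]
[[-9,0,9,0,0.12,0],[-10,-1,8,0,0.12,0],[-11,0,7,0,0.12,0],[-11,0,5,0,0.12,0],[-22,0,18,0,0,-0]]
[[-22,0,17,0,0,-0],[-22,0,17,0,0,-0],[-22,0,18,0,0,-0],[8,0,15,0,0,-0],[9,0,16,0,0,-0]]
[[8,0,16,0,0,-0]]
```

Request:
play_rows --moves '[[[-2, 0, 13, 0, 0.12, 0], [-4, 0, 12, 0, 0.12, 0], [-5, -1, 11, 0, 0.12, 0], [-7, 0, 11, 0, 0.12, 0], [-8, 0, 10, 0, 0.12, 0]]]' --fingers -1

```text
time_s: 4.4
position: [0.5739, 0.0079, 0.2075]
tcp_rot: [[0.033, 0.999, 0.026], [0.822, -0.042, 0.567], [0.568, 0.003, -0.823]]
force: [0.1, 0.6, -0.8]
opening: 0.03
grasp_force: 0.0
```

Request:
play_rows --moves '[[[-9, 0, 9, 0, 0.12, 0], [-10, -1, 8, 0, 0.12, 0], [-11, 0, 7, 0, 0.12, 0], [-11, 0, 5, 0, 0.12, 0], [0, 0, 0, 0, 0, 0]]]'

```text
time_s: 4.9
position: [0.5711, -0.0023, 0.1524]
tcp_rot: [[0.028, 0.999, 0.036], [0.468, -0.045, 0.883], [0.883, -0.008, -0.469]]
force: [-1.0, -0.4, -0.1]
opening: 0.007
grasp_force: 0.0
```

```bash
sed -i 's/^Q=.*/Q=np.array([.5793,.1815,-.0415])/' h.py; python3 - <<'E'
from h import *
O=orient(Q[2],62)
def tip(y,z,Oo=O): return W(Q,[0,y,z])-Oo.apply([0,0,.014])
p,R=here();print(p,tip(-.17,.15),(R.inv()*O).as_rotvec(),bot.read_state()["joint_positions"],bot.read_state()["opening"])
plan(p,R,[(tip(-.155,.034),O,5),(tip(-.097,.034),O,3)])
print("arc")
# contact point on finger tip front follows lip underside radius .17
w=[]
H=np.array([.076,.0645])
for th in np.arange(0,1.71,.17):
    r=.175;n=np.array([-np.sin(th),-np.cos(th)])
    off=.012+.0025
    c=H+r*np.array([-np.cos(th),np.sin(th)])+n*off
    w.append((tip(c[0],c[1]),O,2))
P,RR=tip(-.097,.034),O
plan(P,RR,w)
E
```

```text
[ 0.57107897 -0.00225667  0.15244716] [ 0.57173418 -0.00070425  0.1565726 ] [-0.00111022 -0.00103656 -0.00864959] [-35.18704247  48.75784852  91.0411205   47.96847503  87.23179775
 -56.60313297] 0.0071980542021693895
[[-18,0,13,0,0,-0],[-18,1,14,0,0,-0],[-19,0,13,0,0,-0.01],[-18,0,14,0,0,0],[-18,0,13,0,0,0]]
[[9,0,17,0,0,0],[9,0,17,0,0,0],[9,0,17,0,0,0]]
arc
[[7,0,-5,0,0,0],[6,0,-4,0,0,0],[13,0,-7,0,0,0],[14,0,-7,0,0,0],[14,0,-5,0,0,0]]
[[14,0,-4,0,0,0],[15,0,-3,0,0,0],[14,0,-2,0,0,0],[15,0,1,0,0,0],[15,0,0,0,0,0]]
[[15,0,3,0,0,0],[14,0,3,0,0,0],[14,0,5,0,0,0],[14,0,5,0,0,0],[13,0,8,0,0,0]]
[[13,0,7,0,0,0],[11,0,10,0,0,0],[12,0,10,0,0,0],[9,0,11,0,0,0],[10,0,12,0,0,0]]
[[7,0,12,0,0,0],[8,0,13,0,0,0]]
```

Request:
play_rows --moves '[[[-18, 0, 13, 0, 0, -0.01], [-18, 1, 14, 0, 0, 0], [-19, 0, 13, 0, 0, 0], [-18, 0, 14, 0, 0, 0], [-18, 0, 13, 0, 0, 0]]]'

```text
time_s: 5.4
position: [0.5755, 0.0155, 0.0463]
tcp_rot: [[0.007, 0.999, 0.037], [0.475, -0.036, 0.879], [0.88, 0.011, -0.475]]
force: [-0.3, -0.1, 0.0]
opening: 0.008
grasp_force: 0.0
```

Request:
play_rows --moves '[[[9, 0, 17, 0, 0, 0], [9, 0, 17, 0, 0, 0], [9, 0, 17, 0, 0, 0], [0, 0, 0, 0, 0, 0]]]'

```text
time_s: 5.8
position: [0.5761, 0.0758, 0.0466]
tcp_rot: [[0.008, 0.999, 0.034], [0.471, -0.034, 0.881], [0.882, 0.009, -0.471]]
force: [0.0, 0.4, -0.6]
opening: 0.009
grasp_force: 0.0
```

Request:
play_rows --moves '[[[7, 0, -5, 0, 0, 0], [6, 0, -4, 0, 0, 0], [13, 0, -7, 0, 0, 0], [14, 0, -7, 0, 0, 0], [14, 0, -5, 0, 0, 0]]]'

```text
time_s: 6.3
position: [0.5768, 0.072, 0.1075]
tcp_rot: [[0.01, 0.999, 0.039], [0.472, -0.039, 0.881], [0.882, 0.01, -0.472]]
force: [-0.3, 0.9, -1.0]
opening: 0.002
grasp_force: 0.7
```

```bash
python3 - <<'E'
from h import *
s=bot.capture("scene");cv2.imwrite("pics/s2.png",cv2.resize(s["image"][90:260,180:400],None,fx=3,fy=3))
E
```

```text
(no output)
```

View pics/s2.png

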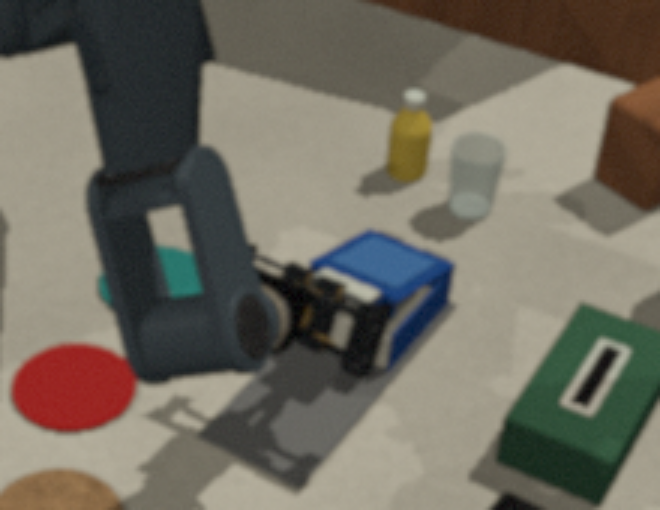

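The crop shows the lid lifting, with the fingers under the lip near (330,290). I'll carry on along the arc.

Request:
play_rows --moves '[[[14, 0, -4, 0, 0, 0], [15, 0, -3, 0, 0, 0], [14, 0, -2, 0, 0, 0], [15, 0, 1, 0, 0, 0], [15, 0, 0, 0, 0, 0]]]'

```text
time_s: 6.85
position: [0.5768, 0.1009, 0.1751]
tcp_rot: [[0.01, 0.999, 0.038], [0.471, -0.038, 0.881], [0.882, 0.009, -0.471]]
force: [0.3, -0.3, -1.9]
opening: 0.005
grasp_force: 0.7
```

Request:
play_rows --moves '[[[15, 0, 3, 0, 0, 0], [14, 0, 3, 0, 0, 0], [14, 0, 5, 0, 0, 0], [14, 0, 5, 0, 0, 0], [13, 0, 8, 0, 0, 0]]]'

```text
time_s: 7.35
position: [0.5785, 0.1552, 0.2253]
tcp_rot: [[0.01, 0.999, 0.038], [0.471, -0.038, 0.881], [0.882, 0.009, -0.471]]
force: [-0.6, -0.3, -0.6]
opening: 0.004
grasp_force: 0.6
```

Request:
play_rows --moves '[[[13, 0, 7, 0, 0, 0], [11, 0, 10, 0, 0, 0], [12, 0, 10, 0, 0, 0], [9, 0, 11, 0, 0, 0], [10, 0, 12, 0, 0, 0]]]'

```text
time_s: 7.85
position: [0.581, 0.2255, 0.2496]
tcp_rot: [[0.011, 0.999, 0.038], [0.471, -0.038, 0.881], [0.882, 0.009, -0.471]]
force: [0.4, -0.4, -0.8]
opening: 0.003
grasp_force: 0.5
```

Request:
play_rows --moves '[[[7, 0, 12, 0, 0, 0], [8, 0, 13, 0, 0, 0], [0, 0, 0, 0, 0, 0], [0, 0, 0, 0, 0, 0]]]'

```text
time_s: 8.25
position: [0.5818, 0.2539, 0.2507]
tcp_rot: [[0.01, 0.999, 0.037], [0.471, -0.037, 0.881], [0.882, 0.009, -0.471]]
force: [-0.0, 0.1, 0.2]
opening: 0.005
grasp_force: 0.0
```

```bash
python3 - <<'E'
from h import *
s=bot.capture("scene");cv2.imwrite("pics/s3.png",cv2.resize(s["image"][90:260,180:400],None,fx=3,fy=3))
p,R=here();print(p,bot.read_state()["force"])
for d in bot.pinpoint(s,"lid_lip"):print(d)
# tips position in case frame
t=p+R.apply([0,0,.014]);c,sn=np.cos(Q[2]),np.sin(Q[2]);d=t[:2]-Q[:2];print("tip case y,z",-sn*d[0]+c*d[1],t[2])
E
```

```text
[0.58207849 0.25343323 0.25068273] [-0.30816933 -0.06141991 -0.86292487]
tip case y,z 0.08433409610604707 0.24408435914918514
```

View pics/s3.png

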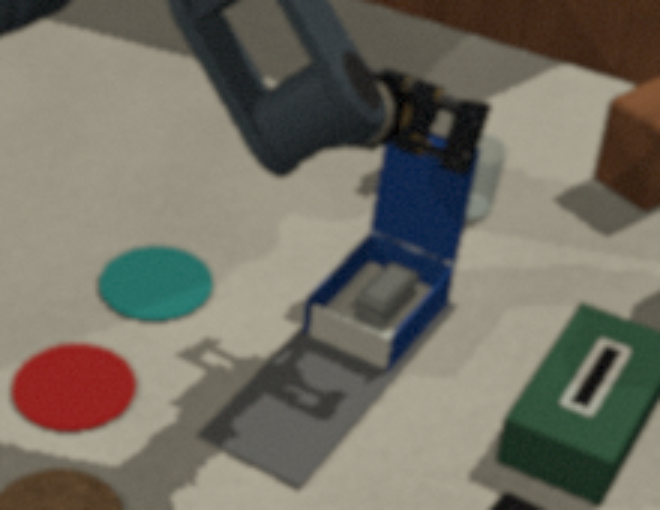

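Lid upright or past it at (425,200), and the tray with the grey tin shows in the case at (385,295). Back off, point down and look.

```bash
python3 - <<'E'
from h import *
p,R=here();O=orient(Q[2])
plan(p,R,[(p+[0,-.12,0],R,4),(W(Q,[0,-.17,.27]),O,11)])
E
```

```text
[[-14,1,-26,0,0,0],[-14,1,-27,0,0,0],[-14,1,-26,0,0,0],[-15,2,-27,0,0,0],[-3,-1,-10,0,-0.1,0]]
[[-5,0,-10,0,-0.1,0],[-6,-1,-10,0,-0.09,0],[-6,0,-9,0,-0.1,0],[-8,-1,-9,0,-0.1,0],[-8,0,-7,0,-0.1,0]]
[[-9,-1,-7,0.01,-0.1,0],[-9,0,-6,0,-0.1,0],[-10,-1,-5,0,-0.09,0.01],[-11,0,-4,0,-0.1,-0],[-11,-1,-2,0,-0.1,-0]]
```

Request:
play_rows --moves '[[[-14, 1, -26, 0, 0, 0], [-14, 1, -27, 0, 0, 0], [-14, 1, -26, 0, 0, 0], [-15, 2, -27, 0, 0, 0], [-3, -1, -10, 0, -0.1, 0]]]'

```text
time_s: 8.85
position: [0.5821, 0.1176, 0.2496]
tcp_rot: [[0.022, 0.999, 0.04], [0.558, -0.045, 0.828], [0.829, 0.004, -0.559]]
force: [0.0, 0.1, -1.1]
opening: 0.006
grasp_force: 0.0
```

Request:
play_rows --moves '[[[-5, 0, -10, 0, -0.1, 0], [-6, -1, -10, 0, -0.09, 0], [-6, 0, -9, 0, -0.1, 0], [-8, -1, -9, 0, -0.1, 0], [-8, 0, -7, 0, -0.1, 0]]]'

```text
time_s: 9.35
position: [0.577, 0.0655, 0.2615]
tcp_rot: [[0.031, 0.999, 0.027], [0.884, -0.04, 0.466], [0.467, 0.009, -0.884]]
force: [-0.4, -0.2, -0.5]
opening: 0.005
grasp_force: 0.0
```

Request:
play_rows --moves '[[[-9, -1, -7, 0.01, -0.1, 0], [-9, 0, -6, 0, -0.1, 0], [-10, -1, -5, 0, -0.09, 0.01], [-11, 0, -4, 0, -0.1, 0], [-11, -1, -2, 0, -0.1, 0]]]'

```text
time_s: 9.85
position: [0.5719, 0.0104, 0.2702]
tcp_rot: [[0.046, 0.999, -0.002], [0.999, -0.046, -0.004], [-0.004, -0.002, -1.0]]
force: [-0.3, -0.2, -0.6]
opening: 0.004
grasp_force: 0.0
```

```bash
python3 - <<'E'
from h import *
p,R=here();print(p,(R.inv()*orient(Q[2])).as_rotvec())
w=bot.capture("wrist");cv2.imwrite("pics/w2.png",w["image"])
for n,v in [("case",[0,0,0]),("tray",[0,0,.006]),("tin_center",[0,.018,.028]),("lid_lip",[0,0,0]),("lid_hinge",[0,.076,.0645])]:
    print(n,proj(w,W(Q,v)).round(),[(np.round(d["centre"]).tolist(),round(d["confidence"],2)) for d in bot.pinpoint(w,n)[:3]])
print([proj(w,W(Q,[x,-.0675,.051])).round() for x in (-.05,.05)],[proj(w,W(Q,[x,-.072,.062])).round() for x in (-.0575,.0575)])
for th in (1.45,1.6,1.75):
    print(th,[proj(w,W(Q,[x,.076-.187*np.cos(th),.0645+.187*np.sin(th)])).round() for x in (-.035,.035)])
E
```

```text
[0.57189568 0.01036751 0.27024775] [-0.00174408  0.00380701 -0.00409693]
case [260.  29.] []
tray [260.  28.] []
tin_center [260.   6.] [([261.0, 9.0], 0.62)]
lid_lip [260.  29.] []
lid_hinge [260. -70.] []
[array([218.,  81.]), array([302.,  80.])] [array([210.,  84.]), array([310.,  83.])]
1.45 [array([ 177., -273.]), array([ 342., -274.])]
1.6 [array([ 170., -374.]), array([ 348., -376.])]
1.75 [array([ 167., -468.]), array([ 351., -470.])]
```

View pics/w2.png

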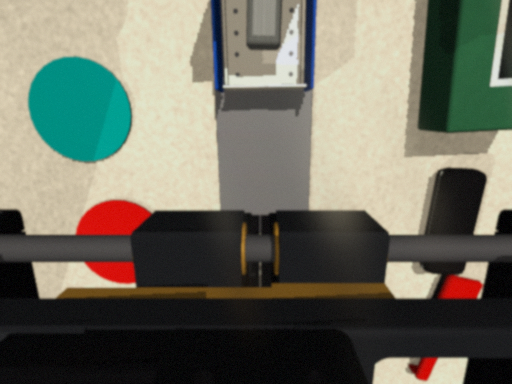

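The wrist view shows the open case (walls at columns 213 and 315, ends near row 88). The tray's tall wall top is at row 85 (columns 221–306), and the tin ends at row 48, columns 246–282, still in the tray.

```bash
python3 - <<'E'
from h import *
w=bot.capture("wrist")
a=hit(w,(263.5,85),.051);b=hit(w,(264,48),.047);print(a,b,W(Q,[0,-.0675,.051]))
print([hit(w,(c,87),.062) for c in (213,315)])
G=(a+W(Q,[0,-.0675,.051]))/2;print(G)
p,R=here();O=orient(Q[2]);O2=O*Ro.from_euler("z",-90,degrees=True)
plan(p,R,[([G[0],G[1],.11],O2,12),([G[0],G[1],.034],O2,5)])
E
```

```text
[0.57937737 0.11089721 0.051     ] [0.58167902 0.15210233 0.047     ] [0.57649955 0.11405812 0.051     ]
[array([0.52087715, 0.1102815 , 0.062     ]), array([0.63850235, 0.10507289, 0.062     ])]
[0.57793846 0.11247767 0.051     ]
[[8,0,13,0,0,-0.13],[9,2,14,0,0,-0.13],[8,2,13,0,0,-0.13],[8,3,13,0,0,-0.13],[7,5,13,0,0,-0.14]]
[[6,5,14,0,0,-0.13],[6,6,13,0,0,-0.13],[5,7,13,0,0,-0.13],[4,7,14,0,0,-0.13],[3,8,13,0,0,-0.13]]
[[2,9,13,0,0,-0.13],[1,8,13,0,0,-0.13],[0,0,16,0,0,-0],[0,0,15,0,0,-0],[0,0,15,0,0,-0]]
[[0,0,15,0,0,-0],[0,0,15,0,0,-0]]
```

Request:
play_rows --moves '[[[8, 0, 13, 0, 0, -0.13], [9, 2, 14, 0, 0, -0.13], [8, 2, 13, 0, 0, -0.13], [8, 3, 13, 0, 0, -0.13], [7, 5, 13, 0, 0, -0.14]]]' --fingers -0.08

```text
time_s: 10.7
position: [0.5746, 0.0539, 0.2029]
tcp_rot: [[-0.581, 0.814, -0.003], [0.814, 0.581, 0.001], [0.003, -0.002, -1.0]]
force: [-0.7, -0.3, 0.4]
opening: 0.372
grasp_force: 0.0
```

Request:
play_rows --moves '[[[6, 5, 14, 0, 0, -0.13], [6, 6, 13, 0, 0, -0.13], [5, 7, 13, 0, 0, -0.13], [4, 7, 14, 0, 0, -0.13], [3, 8, 13, 0, 0, -0.13]]]'

```text
time_s: 11.2
position: [0.5771, 0.0953, 0.1358]
tcp_rot: [[-0.955, 0.296, -0.003], [0.296, 0.955, 0.001], [0.004, -0.0, -1.0]]
force: [-0.2, -0.2, -0.5]
opening: 0.457
grasp_force: 0.0
```

Request:
play_rows --moves '[[[2, 9, 13, 0, 0, -0.13], [1, 8, 13, 0, 0, -0.13], [0, 0, 0, 0, 0, 0]]]'

```text
time_s: 11.5
position: [0.5769, 0.113, 0.1087]
tcp_rot: [[-0.999, 0.045, -0.007], [0.045, 0.999, 0.001], [0.007, 0.001, -1.0]]
force: [-0.6, 0.2, -0.1]
opening: 0.462
grasp_force: 0.0
```

```bash
python3 - <<'E'
from h import *
p,R=here();print(p,R.as_matrix().round(3).tolist(),bot.read_state()["opening"])
for n in ("scene","top"):
    s=bot.capture(n);print(n,proj(s,W(Q,[0,.076,.0645])),proj(s,[.578,.1125,.051]),[(d["centre"],d["confidence"]) for d in bot.pinpoint(s,"tray")])
    cv2.imwrite(f"pics/{n}4.png",s["image"])
w=bot.capture("wrist")
a=cv2.resize(cv2.imread("pics/scene4.png")[100:230,230:370],(560,520));b=cv2.resize(w["image"],None,fx=.46,fy=1.354)
cv2.imwrite("pics/v4.png",np.hstack([a,b[:520,:235]]))
E
```

```text
[0.57694665 0.11304068 0.10872827] [[-0.999, 0.045, -0.007], [0.045, 0.999, 0.001], [0.007, 0.001, -1.0]] 0.46201119317413536
scene [316.60428545 170.70408272] [295.84049689 195.67738862] [([327.2, 123.5], 0.64), ([307.5, 194.9], 0.63)]
top [179.50095812 149.95455674] [226.80572742 151.08540574] []
```

View pics/v4.png

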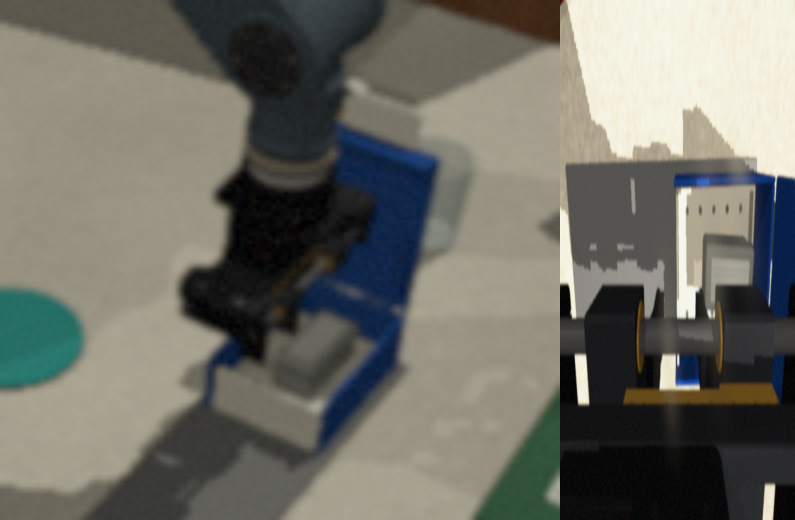

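The left crop shows the gripper over the tray's end wall, with the lid leaning back. The right crop shows the wall (col ~682) between the fingers (655 and 705). Descend and grip.

Request:
play_rows --moves '[[[0, 0, 16, 0, 0, 0], [0, 0, 16, 0, 0, 0], [0, 0, 15, 0, 0, 0], [0, 0, 15, 0, 0, 0], [0, 0, 13, 0, 0, 0]]]'

```text
time_s: 12.25
position: [0.5781, 0.1126, 0.0347]
tcp_rot: [[-0.999, 0.045, -0.003], [0.045, 0.999, 0.0], [0.003, -0.0, -1.0]]
force: [-0.8, -0.7, 0.8]
opening: 0.459
grasp_force: 0.0
```

Request:
play_rows --moves '[[[0, 0, 0, 0, 0, 0], [0, 0, 0, 0, 0, 0], [0, 0, 0, 0, 0, 0], [0, 0, 0, 0, 0, 0], [0, 0, 0, 0, 0, 0]]]' --fingers -1

```text
time_s: 12.75
position: [0.5785, 0.1126, 0.0363]
tcp_rot: [[-0.999, 0.044, -0.001], [0.044, 0.999, -0.0], [0.001, -0.0, -1.0]]
force: [-0.3, -2.1, 1.3]
opening: 0.094
grasp_force: 1.1
```

```bash
python3 - <<'E'
from h import *
s=bot.read_state();print(s["opening"],s["grasp_force"],s["force"])
p,R=here();c=W(Q,[0,-.17,0])-W(Q,[0,0,0]);plan(p,R,[(p+[c[0],c[1],0],R,14)])
E
```

```text
0.09396330583460888 1.1119075730675831 [-0.26389061 -2.09131416  1.27435424]
[[0,-12,0,0,0,-0],[0,-12,0,0,0,0],[0,-12,0,0,0,0],[0,-13,0,0,0,0],[0,-12,0,0,0,0]]
[[0,-12,0,0,0,0],[0,-12,0,0,0,0],[0,-12,0,0,0,0],[0,-12,0,0,0,0],[0,-12,0,0,0,0]]
[[0,-13,0,0,0,0],[0,-12,0,0,0,0],[0,-12,0,0,0,0],[0,-12,0,0,0,0]]
```

Request:
play_rows --moves '[[[0, 0, 0, 0, 0, 0], [0, 0, 0, 0, 0, 0], [0, -3, 0, 0, 0, 0], [0, -6, 0, 0, 0, 0], [0, -9, 0, 0, 0, 0]]]'

```text
time_s: 13.25
position: [0.5779, 0.0958, 0.0363]
tcp_rot: [[-0.999, 0.045, -0.001], [0.045, 0.999, 0.002], [0.001, 0.002, -1.0]]
force: [0.2, 4.1, 5.8]
opening: 0.031
grasp_force: 30.0
```

Request:
play_rows --moves '[[[0, -12, 0, 0, 0, 0], [0, -12, 0, 0, 0, 0], [0, -12, 0, 0, 0, 0], [0, -12, 0, 0, 0, 0], [0, -12, 0, 0, 0, 0]]]'

```text
time_s: 13.75
position: [0.5751, 0.0352, 0.0363]
tcp_rot: [[-0.999, 0.046, -0.001], [0.046, 0.999, 0.002], [0.001, 0.001, -1.0]]
force: [0.5, 5.1, 6.7]
opening: 0.037
grasp_force: 30.0
```

Request:
play_rows --moves '[[[0, -12, 0, 0, 0, 0], [0, -12, 0, 0, 0, 0], [0, -12, 0, 0, 0, 0], [0, -12, 0, 0, 0, 0], [0, -12, 0, 0, 0, 0]]]'

```text
time_s: 14.25
position: [0.5722, -0.0247, 0.0363]
tcp_rot: [[-0.999, 0.046, -0.002], [0.046, 0.999, 0.002], [0.002, 0.001, -1.0]]
force: [0.5, 4.5, 6.3]
opening: 0.03
grasp_force: 30.0
```

Request:
play_rows --moves '[[[0, -12, 0, 0, 0, 0], [0, -9, 0, 0, 0, 0], [0, -6, 0, 0, 0, 0], [0, -4, 0, 0, 0, 0], [0, 0, 0, 0, 0, 0]]]'

```text
time_s: 14.75
position: [0.5707, -0.0562, 0.0363]
tcp_rot: [[-0.999, 0.046, -0.002], [0.046, 0.999, 0.001], [0.002, 0.001, -1.0]]
force: [-0.1, 1.8, 7.9]
opening: 0.031
grasp_force: 30.0
```

Request:
play_rows --moves '[[[0, 0, 0, 0, 0, 0], [0, 0, 0, 0, 0, 0], [0, 0, 0, 0, 0, 0], [0, 0, 0, 0, 0, 0], [0, 0, 0, 0, 0, 0]]]' --fingers -0.2

```text
time_s: 15.25
position: [0.5704, -0.056, 0.0354]
tcp_rot: [[-0.999, 0.044, -0.003], [0.044, 0.999, 0.0], [0.003, -0.0, -1.0]]
force: [-0.3, -0.4, 0.2]
opening: 0.37
grasp_force: 0.0
```

Request:
play_rows --moves '[[[0, 0, -15, 0, 0, 0], [0, 0, -25, 0, 0, 0], [0, 0, -45, 0, 0, 0], [0, 0, -45, 0, 0, 0], [0, 0, -40, 0, 0, 0]]]'

```text
time_s: 15.75
position: [0.5711, -0.056, 0.2089]
tcp_rot: [[-0.999, 0.044, -0.001], [0.044, 0.999, -0.001], [0.001, -0.001, -1.0]]
force: [0.1, -0.1, 0.1]
opening: 0.402
grasp_force: 0.0
```

```bash
python3 - <<'E'
from h import *
p,R=here();print(p)
O=orient(Q[2]);c=W(Q,[0,-.2,.26])
plan(p,R,[(c,O,12)])
s=bot.capture("top");
for n in ("tray","tin_center","lid_hinge"): print(n,[(hit(s,d["centre"],z).round(3),round(d["confidence"],2)) for z in (.006,.028) for d in bot.pinpoint(s,n)])
print(W(Q,[0,-.17,.006]))
E
```

```text
[ 0.571079   -0.05601102  0.20890183]
[[0,3,-4,0,0,0.13],[1,3,-5,0,0,0.13],[1,3,-4,0,0,0.13],[1,3,-4,0,0,0.13],[2,3,-4,0,0,0.13]]
[[2,2,-5,0,0,0.13],[2,2,-4,0,0,0.13],[3,2,-4,0,0,0.14],[3,2,-4,0,0,0.13],[2,1,-5,0,0,0.13]]
[[3,0,-4,0,0,0.13],[4,1,-4,0,0,0.13]]
tray []
tin_center []
lid_hinge []
[0.57224702 0.01164637 0.006     ]
```

```bash
python3 - <<'E'
from h import *
p,R=here()
plan(p,R,[(W(Q,[0,-.31,.25]),orient(Q[2]),12)])
E
```

```text
[[0,-6,-4,0,0,0.13],[-1,-6,-4,0,0,0.13],[-1,-6,-3,0,0,0.13],[-3,-6,-4,0,0,0.13],[-2,-5,-4,0,0,0.13]]
[[-4,-5,-4,0,0,0.13],[-4,-4,-4,0,0,0.13],[-5,-4,-3,0,0,0.14],[-5,-3,-4,0,0,0.13],[-6,-2,-4,0,0,0.13]]
[[-6,-2,-4,-0.01,0,0.13],[-6,0,-4,0,0,0.13]]
```

Request:
play_rows --moves '[[[0, -6, -4, 0, 0, 0.13], [-1, -6, -4, 0, 0, 0.13], [-1, -6, -3, 0, 0, 0.13], [-3, -6, -4, 0, 0, 0.13], [-2, -5, -4, 0, 0, 0.13]]]'

```text
time_s: 16.6
position: [0.5681, -0.0862, 0.2228]
tcp_rot: [[-0.765, 0.644, -0.006], [0.644, 0.765, 0.001], [0.006, -0.003, -1.0]]
force: [0.3, -0.7, -0.5]
opening: 0.401
grasp_force: 0.0
```

Request:
play_rows --moves '[[[-4, -5, -4, 0, 0, 0.13], [-4, -4, -4, 0, 0, 0.13], [-5, -4, -3, 0, 0, 0.14], [-5, -3, -4, 0, 0, 0.13], [-6, -2, -4, 0, 0, 0.13]]]'

```text
time_s: 17.1
position: [0.5671, -0.1166, 0.2417]
tcp_rot: [[-0.209, 0.978, -0.007], [0.978, 0.209, 0.002], [0.003, -0.006, -1.0]]
force: [0.7, -0.1, -0.5]
opening: 0.399
grasp_force: 0.0
```

Request:
play_rows --moves '[[[-6, -2, -4, 0, 0, 0.13], [-6, 0, -4, 0, 0, 0.13], [0, 0, 0, 0, 0, 0]]]' --fingers 0.4

```text
time_s: 17.4
position: [0.5677, -0.1295, 0.2504]
tcp_rot: [[0.044, 0.999, -0.005], [0.999, -0.044, 0.001], [0.001, -0.005, -1.0]]
force: [0.2, -0.3, -0.1]
opening: 0.588
grasp_force: 0.0
```

```bash
python3 - <<'E'
from h import *
p,R=here();print(p)
w=bot.capture("wrist")
for n,z in (("tray",.006),("tin_center",.028),("case",0)): print(n,[(d["centre"],hit(w,d["centre"],z).round(4),round(d["confidence"],2)) for d in bot.pinpoint(w,n)])
m=bot.silhouettes(w,"tin_center")
for d in m[:2]:
    r=cv2.minAreaRect(np.argwhere(d["pixels"])[:,::-1].astype(np.float32));print(r,d["pixels"].sum(),d["confidence"])
cv2.imwrite("pics/w5.png",cv2.resize(w["image"],(800,600)))
E
```

```text
[ 0.56773909 -0.12952884  0.25038808]
tray []
tin_center [([261.4, 29.7], array([0.5753, 0.0305, 0.028 ]), 0.87)]
case []
((263.6564025878906, 34.338069915771484), (36.83157730102539, 69.81643676757812), 1.7357045412063599) 2469 0.6
```

View pics/w5.png

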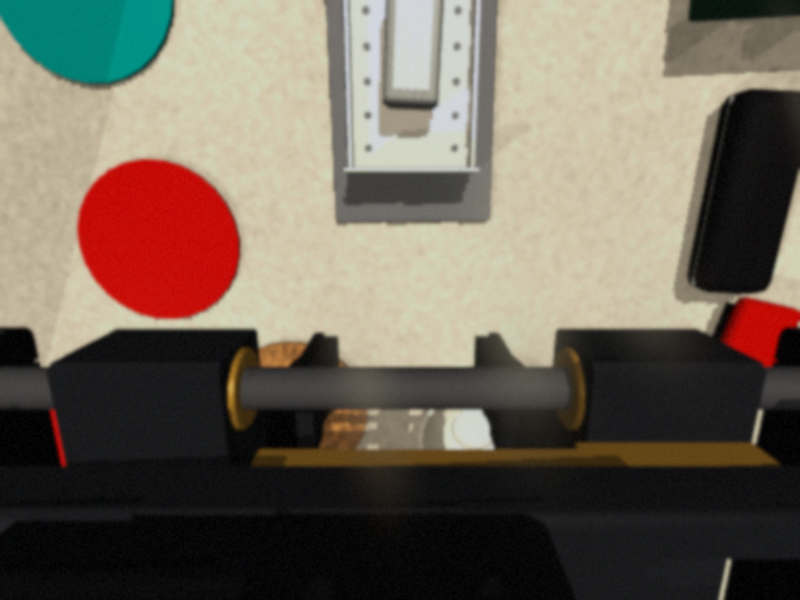

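The tray is out and on the board, with its tall wall at row 170 (345–480 of 800) and the board's end at row 220. The tin in it ends at row ~104 (386–440).

```bash
python3 - <<'E'
from h import *
w=bot.capture("wrist");k=.64
print("wall",hit(w,(412.5*k,170*k),.051))
print("tin near bottom edge",hit(w,(412*k,104*k),.009),"top edge",hit(w,(414*k,95*k),.047))
print("board end",hit(w,(412.5*k,221*k),.006),W(Q,[0,-.275,.006]))
g=w["image"][0:75,235:300].astype(int).sum(2)//3
for r in (10,25,40,50): print(r,g[r].tolist())
print(g[50:75,28].tolist())
E
```

```text
wall [ 0.57432924 -0.05670905  0.051     ]
tin near bottom edge [ 0.57627684 -0.00522703  0.009     ] top edge [ 0.57738907 -0.00484982  0.047     ]
board end [ 0.57322808 -0.09795368  0.006     ] [ 0.56789078 -0.09326322  0.006     ]
10 [174, 184, 202, 209, 209, 211, 211, 213, 209, 212, 209, 192, 149, 122, 130, 144, 152, 160, 184, 197, 205, 209, 210, 209, 209, 210, 210, 207, 209, 209, 210, 210, 208, 210, 211, 211, 212, 208, 211, 210, 208, 206, 191, 177, 166, 158, 141, 121, 133, 175, 200, 207, 206, 207, 205, 200, 185, 164, 162, 172, 191, 199, 207, 209, 206]
25 [207, 208, 211, 212, 212, 211, 210, 211, 200, 173, 144, 120, 109, 118, 132, 146, 153, 170, 193, 204, 209, 209, 209, 208, 209, 208, 207, 208, 208, 212, 209, 209, 209, 208, 208, 205, 208, 208, 209, 208, 204, 194, 176, 163, 157, 141, 119, 131, 171, 199, 206, 207, 207, 207, 207, 207, 207, 207, 206, 209, 207, 207, 207, 206, 204]
40 [208, 210, 212, 210, 211, 211, 208, 201, 176, 150, 133, 110, 107, 123, 139, 148, 159, 181, 197, 206, 209, 207, 207, 206, 206, 205, 208, 207, 209, 211, 209, 208, 208, 206, 208, 206, 209, 208, 208, 206, 197, 176, 163, 153, 140, 123, 126, 160, 191, 203, 205, 206, 208, 207, 205, 204, 206, 205, 206, 207, 207, 206, 205, 204, 193]
50 [175, 185, 198, 207, 210, 209, 209, 200, 175, 147, 126, 115, 114, 128, 138, 149, 167, 189, 203, 207, 206, 208, 207, 207, 208, 205, 208, 207, 208, 210, 207, 207, 205, 208, 208, 209, 208, 210, 203, 200, 185, 164, 156, 149, 133, 124, 143, 178, 199, 206, 204, 208, 203, 204, 201, 195, 185, 179, 184, 197, 203, 205, 203, 192, 163]
[208, 212, 209, 208, 207, 208, 204, 195, 175, 160, 151, 151, 148, 138, 122, 98, 77, 58, 46, 49, 73, 109, 135, 142, 146]
```

```bash
python3 - <<'E'
from h import *
w=bot.capture("wrist");p,R=here()
for z in (.014,0,-.02,-.05): print(z,proj(w,p+R.apply([0,0,z])).round(1))
# two finger inner/outer silhouettes
g=w["image"].astype(int).sum(2)//3
for r in (218,225,230): print(r,[c for c in range(150,380) if (g[r,c]<70)!=(g[r,c-1]<70)])
s=bot.capture("scene")
for n,z in (("tin_center",.028),("tray",.006)): print(n,[(d["centre"],hit(s,d["centre"],z).round(4),round(d["confidence"],2)) for d in bot.pinpoint(s,n)])
E
```

```text
0.014 [260.4 229.1]
0 [260.4 238.9]
-0.02 [260.5 256.1]
-0.05 [260.7 293.2]
218 [150, 190, 208, 313, 320, 321, 322, 370]
225 [151, 184, 209, 313, 324, 326, 327, 369]
230 [151, 180, 209, 312, 333, 335, 336, 369]
tin_center [([285.6, 216.8], array([0.5888, 0.0253, 0.028 ]), 0.67)]
tray [([281.9, 222.2], array([0.5811, 0.0167, 0.006 ]), 0.83), ([334.4, 161.3], array([0.5859, 0.4172, 0.006 ]), 0.59), ([316.0, 171.8], array([0.5555, 0.3197, 0.006 ]), 0.39)]
```

```bash
python3 - <<'E'
from h import *
p,R=here();O=orient(Q[2])
plan(p,R,[([.577,.034,.11],O,8),([.577,.034,.031],O,6)])
E
```

```text
[[20,0,18,0,0,-0],[21,1,17,0,0,-0],[20,0,18,0,0,-0],[21,0,18,0,0,-0],[20,0,18,0,0,-0]]
[[20,1,17,0,0,-0],[21,0,18,0,0,-0],[20,0,18,0,0,-0],[0,0,13,0,0,-0],[0,0,13,0,0,-0]]
[[0,0,13,0,0,-0],[0,1,13,0,0,-0],[0,0,13,0,0,-0],[0,0,14,0,0,-0]]
```

Request:
play_rows --moves '[[[20, 0, 18, 0, 0, 0], [21, 1, 17, 0, 0, 0], [20, 0, 18, 0, 0, 0], [21, 0, 18, 0, 0, 0], [20, 0, 18, 0, 0, 0]]]' --fingers 0.24

```text
time_s: 18.4
position: [0.5734, -0.0263, 0.1622]
tcp_rot: [[0.043, 0.999, -0.002], [0.999, -0.043, -0.0], [-0.0, -0.002, -1.0]]
force: [0.1, 0.3, 0.7]
opening: 0.621
grasp_force: 0.0
```

Request:
play_rows --moves '[[[20, 1, 17, 0, 0, 0], [21, 0, 18, 0, 0, 0], [20, 0, 18, 0, 0, 0], [0, 0, 0, 0, 0, 0]]]'

```text
time_s: 18.8
position: [0.5747, 0.0362, 0.1074]
tcp_rot: [[0.041, 0.999, -0.008], [0.999, -0.041, 0.001], [0.001, -0.008, -1.0]]
force: [-0.2, -0.7, 0.1]
opening: 0.617
grasp_force: 0.0
```

```bash
python3 - <<'E'
from h import *
p,R=here();print(p,bot.read_state()["opening"])
w=bot.capture("wrist");s=bot.capture("scene");cv2.imwrite("pics/v6.png",np.hstack([cv2.resize(w["image"],None,fx=.9,fy=1.3)[:495],cv2.resize(s["image"][100:265,240:345],None,fx=3,fy=3)]))
E
```

```text
[0.57473399 0.03622291 0.10742975] 0.6165790775491402
```

View pics/v6.png

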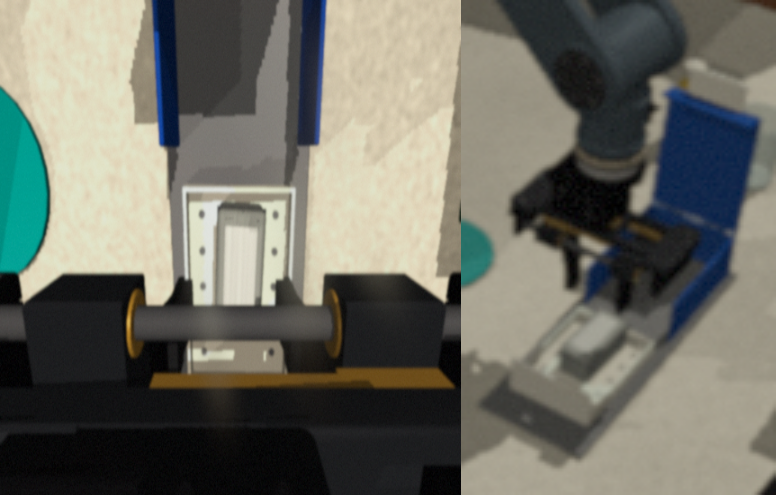

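The wrist view shows the tin between the fingers (190 and 278), with its top at columns 218–265 and its far end at row 207. The scene view shows the lid leaning back and the tray on the board.

```bash
python3 - <<'E'
from h import *
w=bot.capture("wrist");p,R=here()
g=w["image"].astype(int).sum(2)//3
for r in (165,180,195,215): print(r,g[r,225:310].tolist())
print("col268",g[145:180,266].tolist())
for d in bot.pinpoint(w,"tin_center")[:2]: print(d["centre"],hit(w,d["centre"],.028),d["confidence"])
print(proj(w,[.5765,.034,.047]),proj(w,[.577,.074,.047]), hit(w,(241*1/.9,280/1.3),.047),hit(w,(241.5/.9,215/1.3),.047))
E
```

```text
165 [223, 223, 224, 224, 225, 224, 223, 222, 223, 224, 224, 213, 186, 146, 124, 129, 135, 145, 148, 149, 145, 146, 147, 146, 150, 150, 151, 153, 155, 151, 152, 152, 154, 152, 149, 147, 150, 151, 154, 152, 153, 152, 149, 146, 147, 147, 146, 145, 145, 146, 145, 147, 151, 149, 146, 147, 140, 129, 131, 126, 129, 134, 135, 129, 124, 121, 146, 189, 209, 217, 218, 217, 216, 213, 208, 195, 182, 172, 175, 186, 200, 210, 215, 213, 213]
180 [221, 223, 221, 223, 224, 223, 224, 222, 213, 187, 163, 145, 120, 114, 121, 134, 143, 148, 150, 149, 158, 178, 198, 209, 212, 216, 219, 214, 211, 209, 210, 212, 211, 212, 213, 212, 215, 215, 217, 217, 215, 215, 214, 213, 212, 214, 213, 211, 212, 214, 216, 214, 214, 213, 214, 207, 195, 173, 157, 153, 152, 149, 141, 129, 128, 155, 192, 210, 217, 219, 217, 215, 215, 218, 217, 217, 216, 214, 215, 215, 215, 214, 212, 214, 210]
195 [220, 219, 222, 223, 223, 221, 222, 222, 209, 186, 164, 143, 123, 120, 128, 136, 143, 150, 151, 152, 168, 191, 204, 210, 216, 216, 215, 213, 208, 210, 211, 211, 212, 212, 210, 213, 214, 217, 217, 216, 213, 212, 208, 212, 214, 211, 212, 
[... 275 characters left out ...]
149, 152, 155, 162, 183, 199, 207, 212, 214, 215, 209, 210, 211, 209, 211, 211, 210, 208, 208, 214, 215, 216, 214, 214, 208, 209, 211, 213, 212, 210, 211, 212, 213, 212, 211, 209, 211, 202, 188, 167, 155, 155, 150, 144, 133, 123, 139, 181, 206, 216, 216, 216, 218, 217, 215, 209, 185, 151, 129, 118, 126, 147, 178, 198, 195, 162, 129, 119, 107]
col268 [159, 139, 134, 134, 135, 131, 127, 109, 89, 75, 71, 75, 87, 103, 126, 142, 146, 148, 148, 152, 152, 153, 152, 151, 160, 173, 197, 210, 215, 214, 213, 213, 215, 213, 213]
[262.7, 203.2] [0.5785726 0.0288109 0.028    ] 0.76
[259.86500357 204.20156528] [258.27375619 151.21559692] [0.58215948 0.02484314 0.047     ] [0.58389585 0.06337043 0.047     ]
```

Request:
play_rows --moves '[[[-3, 2, 16, 0, 0, 0], [0, 0, 16, 0, 0, 0], [0, 0, 16, 0, 0, 0], [0, 0, 15, 0, 0, 0], [0, 0, 12, 0, 0, 0]]]'

```text
time_s: 19.5
position: [0.579, 0.0298, 0.0344]
tcp_rot: [[0.045, 0.999, -0.002], [0.999, -0.045, -0.0], [-0.0, -0.002, -1.0]]
force: [-1.1, -0.1, -0.1]
opening: 0.621
grasp_force: 0.0
```

Request:
play_rows --moves '[[[0, 0, 0, 0, 0, 0], [0, 0, 0, 0, 0, 0], [0, 0, 0, 0, 0, 0], [0, 0, 0, 0, 0, 0], [0, 0, 0, 0, 0, 0]]]' --fingers -1

```text
time_s: 20.0
position: [0.5787, 0.0307, 0.0351]
tcp_rot: [[0.044, 0.999, -0.002], [0.999, -0.044, -0.0], [-0.0, -0.002, -1.0]]
force: [0.7, 0.3, -0.9]
opening: 0.462
grasp_force: 29.6
```

Request:
play_rows --moves '[[[0, 0, 0, 0, 0, 0], [0, 0, 0, 0, 0, 0], [0, 0, -5, 0, 0, 0], [0, 0, -10, 0, 0, 0], [0, 0, -15, 0, 0, 0]]]'

```text
time_s: 20.5
position: [0.5779, 0.0308, 0.0649]
tcp_rot: [[0.044, 0.999, -0.005], [0.999, -0.044, 0.0], [0.0, -0.005, -1.0]]
force: [1.2, -0.9, -1.8]
opening: 0.459
grasp_force: 29.6
```

Request:
play_rows --moves '[[[0, 0, -20, 0, 0, 0], [0, 0, -20, 0, 0, 0], [0, 0, -20, 0, 0, 0], [0, 0, 0, 0, 0, 0]]]'

```text
time_s: 20.9
position: [0.5811, 0.0304, 0.1285]
tcp_rot: [[0.044, 0.999, 0.005], [0.999, -0.044, -0.001], [-0.001, 0.005, -1.0]]
force: [0.4, -0.4, -1.2]
opening: 0.463
grasp_force: 29.6
```

```bash
python3 - <<'E'
from h import *
p,R=here();s=bot.read_state();print(p,s["opening"],s["grasp_force"],s["force"])
t=bot.capture("top");sc=bot.capture("scene")
for pic in (t,sc):
    m=cv2.inRange(cv2.cvtColor(pic["image"],cv2.COLOR_BGR2HSV),(5,70,60),(22,255,255))
    n,l,st,c=cv2.connectedComponentsWithStats(m)
    print([(st[i].tolist(),hit(pic,c[i],.006).round(4)) for i in range(1,n) if st[i,4]>700])
# calibration check of both: tool point
O=orient(Q[2])
plan(p,R,[([.451,-.245,.15],O,10)])
w=bot.capture("wrist")
for d in bot.pinpoint(t,"tin_center")+bot.pinpoint(sc,"tray"): print(d)
E
```

```text
[0.58107198 0.03043494 0.12849348] 0.462854156808521 29.60178151533455 [ 0.42793185 -0.35666911 -1.21563436]
[([0, 63, 79, 52, 2075], array([0.83 , 0.733, 0.006])), ([329, 169, 44, 43, 1506], array([ 0.4497, -0.2721,  0.006 ]))]
[([260, 0, 252, 264, 31639], array([0.6911, 1.0925, 0.006 ])), ([0, 88, 114, 73, 1095], array([-0.5069, -0.0116,  0.006 ])), ([175, 246, 47, 36, 1316], array([ 0.456 , -0.2766,  0.006 ]))]
[[-28,-12,-2,0,0,-0],[-28,-12,-2,0,0,-0],[-28,-11,-3,0,0,-0],[-28,-12,-2,0,0,-0],[-28,-12,-2,0,0,-0]]
[[-29,-12,-2,0,0,-0],[-28,-11,-2,0,0,-0],[-28,-12,-3,0,0,-0],[-28,-12,-2,0,0,-0],[-28,-12,-2,0.01,0,-0]]
{'centre': [283.2, 226.8], 'confidence': 0.76}
```

```bash
python3 - <<'E'
from h import *
p,R=here()
O=orient(Q[2])
plan(p,R,[([.452,-.274,.12],O,12),([.452,-.274,.05],O,5)])
E
```

```text
[[-26,-9,0,0,0,-0],[-26,-10,1,0,0,-0],[-25,-9,0,0,0,-0],[-26,-9,0,0,0,-0],[-26,-10,1,0,0,-0]]
[[-26,-9,0,0,0,-0],[-26,-10,0,0,0,-0],[-26,-9,1,0,0,-0],[-25,-9,0,0,0,-0],[-26,-10,1,0,0,-0]]
[[-26,-9,0,0,0,-0],[-26,-9,0,0,0,-0],[0,0,14,0,0,-0],[0,0,14,0,0,-0],[0,0,14,0,0,-0]]
[[0,0,14,0,0,-0],[0,0,14,0,0,-0]]
```

Request:
play_rows --moves '[[[-26, -9, 0, 0, 0, 0], [-26, -10, 1, 0, 0, 0], [-25, -9, 0, 0, 0, 0], [-26, -9, 0, 0, 0, 0], [-26, -10, 1, 0, 0, 0]]]'

```text
time_s: 21.65
position: [0.5253, -0.0969, 0.1218]
tcp_rot: [[0.043, 0.999, -0.004], [0.999, -0.043, 0.001], [0.0, -0.004, -1.0]]
force: [-0.5, -0.4, -2.2]
opening: 0.457
grasp_force: 29.6
```

Request:
play_rows --moves '[[[-26, -9, 0, 0, 0, 0], [-26, -10, 0, 0, 0, 0], [-26, -9, 1, 0, 0, 0], [-25, -9, 0, 0, 0, 0], [-26, -10, 1, 0, 0, 0]]]'

```text
time_s: 22.15
position: [0.4726, -0.2236, 0.12]
tcp_rot: [[0.044, 0.999, -0.004], [0.999, -0.044, 0.001], [0.001, -0.004, -1.0]]
force: [0.8, 0.1, -1.7]
opening: 0.458
grasp_force: 29.6
```

Request:
play_rows --moves '[[[-26, -9, 0, 0, 0, 0], [-26, -9, 0, 0, 0, 0], [0, 0, 14, 0, 0, 0], [0, 0, 14, 0, 0, 0], [0, 0, 14, 0, 0, 0]]]'

```text
time_s: 22.65
position: [0.4525, -0.2742, 0.0776]
tcp_rot: [[0.045, 0.999, -0.004], [0.999, -0.045, 0.001], [0.001, -0.004, -1.0]]
force: [-0.1, 0.2, -0.6]
opening: 0.461
grasp_force: 29.6
```

Request:
play_rows --moves '[[[0, 0, 14, 0, 0, 0], [0, 0, 10, 0, 0, 0], [0, 0, 0, 0, 0, 0], [0, 0, 0, 0, 0, 0]]]'

```text
time_s: 23.05
position: [0.453, -0.274, 0.0546]
tcp_rot: [[0.044, 0.999, -0.003], [0.999, -0.044, 0.001], [0.001, -0.003, -1.0]]
force: [0.4, -0.5, -2.5]
opening: 0.459
grasp_force: 29.6
```

```bash
python3 - <<'E'
from h import *
t=bot.capture("top");cv2.imwrite("pics/v7.png",np.hstack([cv2.resize(t["image"][150:250,280:400],None,fx=3.3,fy=3.3),cv2.resize(bot.capture("scene")["image"][200:300,150:270],None,fx=3.3,fy=3.3)]))
for _ in range(3): print(here()[0],bot.read_state()["force"]);bot.capture("top")
E
```

```text
[ 0.45342291 -0.2743583   0.05537188] [ 0.48923849 -0.46629823 -1.35763793]
[ 0.45346233 -0.27438428  0.05553573] [ 0.05130202  0.72396819 -2.29306506]
[ 0.45346147 -0.27440359  0.05560228] [-0.32313703 -0.8406837  -0.59970825]
```

View pics/v7.png

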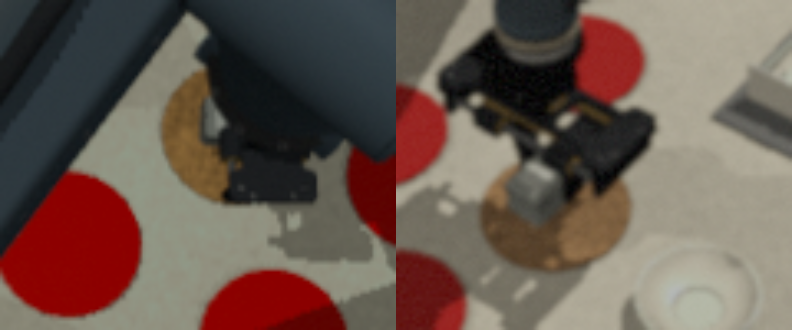

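Both crops show the tin held over the middle of the cork coaster. Lower it gently.

Request:
play_rows --moves '[[[0, 0, 6, 0, 0, 0], [0, 0, 6, 0, 0, 0], [0, 0, 5, 0, 0, 0], [0, 0, 2, 0, 0, 0], [0, 0, 0, 0, 0, 0]]]'

```text
time_s: 23.8
position: [0.4527, -0.2739, 0.0354]
tcp_rot: [[0.044, 0.999, -0.004], [0.999, -0.044, 0.001], [0.001, -0.004, -1.0]]
force: [0.7, 0.5, -1.8]
opening: 0.457
grasp_force: 29.6
```

Request:
play_rows --moves '[[[0, 0, 1, 0, 0, 0], [0, 0, 1, 0, 0, 0], [0, 0, 1, 0, 0, 0], [0, 0, 0, 0, 0, 0]]]'

```text
time_s: 24.2
position: [0.453, -0.2741, 0.033]
tcp_rot: [[0.044, 0.999, -0.003], [0.999, -0.044, 0.0], [-0.0, -0.003, -1.0]]
force: [-0.6, 0.6, -0.6]
opening: 0.458
grasp_force: 29.6
```

Request:
play_rows --moves '[[[0, 0, 1, 0, 0, 0], [0, 0, 0, 0, 0, 0], [0, 0, 0, 0, 0, 0]]]'

```text
time_s: 24.5
position: [0.4531, -0.2742, 0.0321]
tcp_rot: [[0.044, 0.999, -0.002], [0.999, -0.044, -0.0], [-0.0, -0.002, -1.0]]
force: [-0.6, -0.6, -0.6]
opening: 0.464
grasp_force: 29.6
```

Request:
play_rows --moves '[[[0, 0, 0.5, 0, 0, 0], [0, 0, 0, 0, 0, 0], [0, 0, 0, 0, 0, 0]]]'

```text
time_s: 24.8
position: [0.4531, -0.2742, 0.0321]
tcp_rot: [[0.044, 0.999, -0.002], [0.999, -0.044, -0.0], [-0.0, -0.002, -1.0]]
force: [-2.2, 0.1, 6.2]
opening: 0.46
grasp_force: 29.6
```

Contact at about 6 N. Release and rise.

Request:
play_rows --moves '[[[0, 0, 0, 0, 0, 0], [0, 0, 0, 0, 0, 0], [0, 0, 0, 0, 0, 0], [0, 0, 0, 0, 0, 0], [0, 0, 0, 0, 0, 0]]]' --fingers 0.5

```text
time_s: 25.3
position: [0.453, -0.2741, 0.0313]
tcp_rot: [[0.044, 0.999, -0.003], [0.999, -0.044, 0.0], [0.0, -0.003, -1.0]]
force: [0.2, -0.1, 0.3]
opening: 0.735
grasp_force: 0.0
```

Request:
play_rows --moves '[[[0, 0, -10, 0, 0, 0], [0, 0, -20, 0, 0, 0], [0, 0, -40, 0, 0, 0], [0, 0, -45, 0, 0, 0], [0, 0, -45, 0, 0, 0]]]'

```text
time_s: 25.8
position: [0.453, -0.2737, 0.1935]
tcp_rot: [[0.044, 0.999, -0.003], [0.999, -0.044, 0.0], [0.0, -0.003, -1.0]]
force: [0.1, -0.6, -0.5]
opening: 0.746
grasp_force: 0.0
```

Request:
play_rows --moves '[[[-45, 0, 0, 0, 0, 0], [-45, 0, 0, 0, 0, 0], [-45, 0, 0, 0, 0, 0], [0, 0, 0, 0, 0, 0]]]'

```text
time_s: 26.2
position: [0.4477, -0.4158, 0.1929]
tcp_rot: [[0.048, 0.999, 0.001], [0.999, -0.048, -0.007], [-0.007, 0.001, -1.0]]
force: [-0.9, 0.9, 0.1]
opening: 0.749
grasp_force: 0.0
```

```bash
python3 - <<'E'
from h import *
s=bot.capture("scene");cv2.imwrite("pics/v8.png",cv2.resize(s["image"][100:310,120:400],(800,600)))
for d in bot.pinpoint(s,"tin_center")[:2]: print(d["centre"],hit(s,d["centre"],.025),d["confidence"])
for th in (1.45,1.6,1.8): print(th,(proj(s,W(Q+[.003,0,0],[0,.076-.187*np.cos(th),.0645+.187*np.sin(th)])).round(1)-[120,100])*800/280)
for n in ("glass","lotion","soap_dish"): print(n,hit(s,bot.pinpoint(s,n)[0]["centre"],0).round(3))
E
```

```text
[200.1, 259.5] [ 0.46272864 -0.27245739  0.025     ] 0.72
1.45 [571.14285714  86.        ]
1.6 [582.85714286  74.        ]
1.8 [597.42857143  63.42857143]
glass [0.588 0.444 0.   ]Traceback (most recent call last):
  File "<stdin>", line 5, in <module>
IndexError: list index out of range
```

View pics/v8.png

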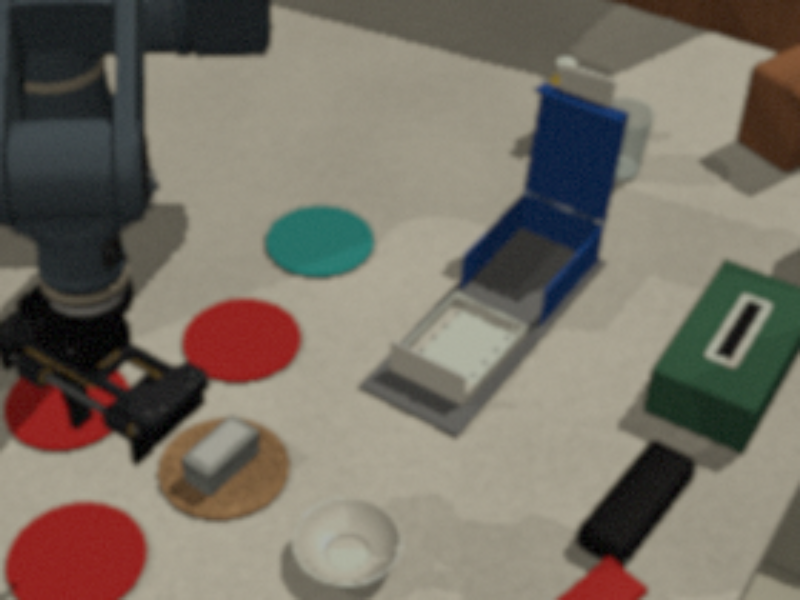

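The tin stands on the cork at (222,455). The tray is flat on the board at (460,345), clear of the case, and the lip at (584,76) puts the lid at about 1.6 rad. The bystanders look untouched.

```bash
python3 -c "
from rig import bot
print(bot.read_state()['time_s'],bot.hand_in())"
```

```text
the job is handed in; nothing more can be done
26.4 None
```

I handed the job in at 26.4 s of the 67 s allowed; no verdict came back. In the last picture the lid stood open at about 1.6 rad, the tray lay on the board clear of the case, the tin stood upright on the cork coaster, and the glass, lotion bottle and soap bowl looked unmoved.

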